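# Crack-test three faces of a marble plinth

### The job

Pick up the marble plinth and test its three dressed faces on the crack tester in the order red, yellow, blue: press each face squarely and gently against the sprung orange test foot, coloured dot centred on the foot, until the foot is pushed in about half of its travel, and hold it still there for a second. Then stand the plinth upright in the middle of the green board, setting it down without dropping it, and let go. Leave the hammer, the tin and the chisel where they lie.

Things in the scene. Friction and masses are not known exactly. Their poses are not given: they have to be found in the camera images.
- plinth: Loose white marble plinth, 0.75 kg: square base 56 x 56 x 60 mm high, and on it a square neck 42 x 42 x 50 mm high to grip (110 mm in all). Origin: centre of its underside, z up. Dots 18 mm across on the base's faces: red on +y, yellow on +x, blue on -y; the -x face is rough and dark. It starts upright on the brown board, yellow dot roughly away from the robot.
- red_dot (a point): Centre of the red dot, on the plinth's +y face, 28 mm above its underside and 28 mm from its axis. Axes as the plinth's.
- yellow_dot (a point): Centre of the yellow dot, on the plinth's +x face, 28 mm above its underside and 28 mm from its axis.
- blue_dot (a point): Centre of the blue dot, on the plinth's -y face, 28 mm above its underside and 28 mm from its axis.
- tester: Fixed crack tester: sole plate 150 x 120 x 16 mm, column, blue housing 100 (x) x 60 x 50 (z) mm centred 130 mm above the table. Origin at table height, 80 mm behind the relaxed foot's face; ahead of it the sole plate reaches 40 mm, the housing 20 mm, its collar 28 mm. Its foot looks along its -x axis, roughly at the robot; z up.
- foot_face (a point): Centre of the flat front face of the round orange test foot (24 mm across, 8 mm thick, on a 12 mm steel stem), 130 mm above the table. It moves with the foot; axes as the tester's: the foot is pushed in along +x.
- test_foot (a joint): How far the test foot is pushed in, m: 0 relaxed, 0.022 at its stop. Spring about 2 N at 0, 4 N at half travel. A black ring on the stem reaches the steel collar at half travel (0.011).
- rack_board: Fixed brown wooden board 160 x 160 x 8 mm on which the plinth starts, to the robot's left or right. Origin at the centre of its underside, on the table.
- green_board: Fixed green board 160 x 160 x 8 mm for tested pieces, on the other side. Origin at the centre of its underside, on the table; top 8 mm higher.
- hammer: Bystander: steel-headed hammer with a wooden handle, about 220 mm long lying beyond the boards. Origin near its middle, on its underside.
- wax_tin: Bystander: yellow tin 70 mm across, 75 mm high. Origin at the centre of its underside.
- chisel: Bystander: steel stone chisel about 170 mm long and 14 mm thick, lying between the robot and the tester. Origin on its underside, near the middle.
There are look-alikes about, which are no part of the job. Of the things that look like the green_board, the smaller one is meant.

How it is judged:
By the outcome, as a careful person would: the job done as asked, in the order asked, and still so for the second after the job is handed in, with the robot touching nothing.
It also fails if it takes over 64 s, if anything falls off the work surface, if the arm or the gripper's body presses on something with over 40 N, if the wrist force passes 120 N, or if a joint passes its speed limit or range.

### The arm

A 6-joint arm with a two-finger parallel gripper is mounted at the origin on the work surface. World frame = base frame: x ahead of the robot, y to its left, z up, the work surface at z = 0. Lengths are in m, angles in rad, forces in N, time in s.
With the tool pointing down it reaches from about 0.275 to 1 m from the base axis. Payload 8.4 kg.
Tool frame: the origin (TCP) lies on the centre line of the jaws, within the pads' length; the fingertips stand 17 mm ahead of it and the grasp point (between the pads) lies 2 mm behind it (bot.tcp_to_tips is the z of the fingertips in the tool frame, in m); z points along the fingers, y is the line along which they close (so a half turn about z gives the same grasp; the last joint's range is limited). The gripper opens to 85 mm and grips with 20 to 120 N. Pads are 22 mm wide; open, the fingers measure 114 mm over their backs; the gripper's body (76 mm by 85 mm) begins 54 mm behind the grasp point. The pads swing forward as they close: fully open they stand 13 mm farther back than shut.
Start: joints at [1.207, 0.353, 1.633, -0, 1.155, -0.002], TCP at [0.221, 0.585, 0.225] pointing down, gripper open.
Joint ranges: [-2.63, 2.63], [-0.92, 2.1], [0.06, 2.66], [-1.3, 4.44], [0, 2.69], [-3.02, 3.02]. Speed limits (rad/s): [2.22, 2.22, 2.79, 3.14, 3.14, 3.14].

### API

Orientations are given as a unit quaternion [x, y, z, w].
In Python, from workcell import bot, hand, kinematics, get_obs, vision, hand_in gives the robot as it stands. The module is installed in compiled form; this text tells all that it offers. Calls block until the motion is done:
- bot.reach(position, orientation): joint-space move of the TCP to a pose.
- bot.servo_line(position, ori=None, velocity=0.15): straight line of the TCP; ori=None keeps the orientation; velocity is the mean speed in m/s.
- bot.goto_joints(angles): joint-space move.
- hand.move_gripper(opening, strength=None): finger opening in m; strength is the grip in N (None keeps the last); returns when the fingers have stopped.
- bot.dwell(seconds).
- kinematics.solve_ik(position, orientation): joint angles nearest the present ones, or None.
- get_obs(): the state.
- vision.read_camera(name): name is "scene" or "top" or "wrist"; returns a dict with "frame" (480x640x3 uint8, red, green, blue), "intrinsics" (3x3 intrinsics, pixels), "dist" ([k1, k2, p1, p2, k3] as OpenCV has them; the pictures are not rectified), "view" (4x4, takes a point from world to camera coordinates). Camera axes: x right, y down, z forward; pixel columns grow to the right and rows downward; lengths in m; the calibration is good to about 2 mm. A picture is of the moment at which its call begins. There is no depth.
A pose or a line that the arm cannot do raises bot.IKError and nothing moves.
- hand_in(): hands the job in; it is judged then, once.
The state is a dict: "time_s": time; "joint_pos": joint angles; "joint_vel": joint speeds; "joint_efforts": joint torques, N m; "position": TCP position; "orientation": TCP orientation; "wrist_force": force on the tool from outside, world axes, zero at the start; "ft_torque": the same for the moment, N m; "gripper_width": finger opening in m; "grip_force": force on a finger pad.
Only numpy, scipy, OpenCV 4.12 (cv2) and the standard library are available. Lean on these libraries where they do the work, as an engineer would, in place of code of your own. Each camera call takes 0.05 s, during which the arm holds its last target. There are 200 camera calls.

## Working session

There is one attempt and no reset: what is moved stays moved. The work goes in short steps, each a Python script; the robot and the scene stay as the last script left them, time stands still between calls to the robot, and variables do not carry over. Pictures are saved under pics/ and viewed, at most 13 in all, crops included, and the job is handed in when it is done.

```bash
mkdir -p pics
python3 - <<'E'
from workcell import vision,get_obs
import cv2,pickle
d={}
for n in("scene","top","wrist"):
    d[n]=vision.read_camera(n); cv2.imwrite(f"pics/{n}0.png",d[n]["frame"][:,:,::-1])
    import numpy as np
    v=d[n]["view"];print(n,np.round(d[n]["intrinsics"],1).tolist(),d[n]["dist"],(-v[:3,:3].T@v[:3,3]).round(3),v[2,:3].round(2))
pickle.dump(d,open("c0.pkl","wb"));o=get_obs();print(o["time_s"],o["orientation"])
E
```

```text
scene [[591.6, 0.0, 323.2], [0.0, 591.6, 249.6], [0.0, 0.0, 1.0]] [-0.07979736  0.          0.          0.          0.        ] [ 1.778 -0.436  0.934] [-0.8   0.22 -0.56]
top [[499.2, 0.0, 320.0], [0.0, 499.2, 245.3], [0.0, 0.0, 1.0]] [-0.06983405  0.          0.          0.          0.        ] [ 0.347 -0.094  1.194] [ 0.21 -0.   -0.98]
wrist [[385.4, 0.0, 319.8], [0.0, 385.4, 239.1], [0.0, 0.0, 1.0]] [-0.00113781  0.          0.          0.          0.        ] [0.152 0.611 0.374] [ 0.27 -0.1  -0.96]
0.15 [ 1.79895442e-01  9.83685582e-01 -5.43946552e-04 -1.01091789e-04]
```

View pics/top0.png

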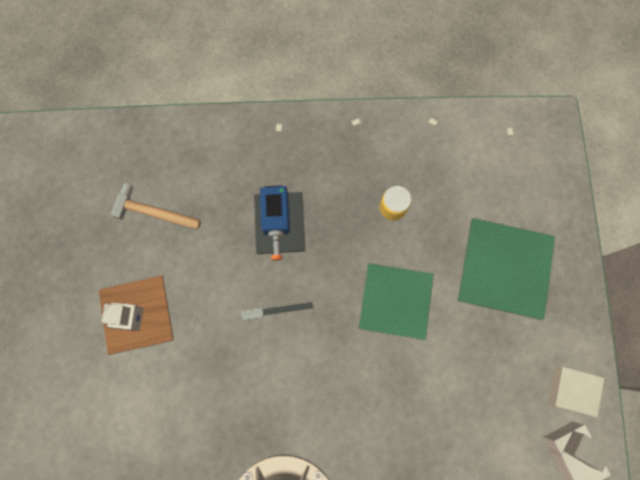

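View pics/scene0.png

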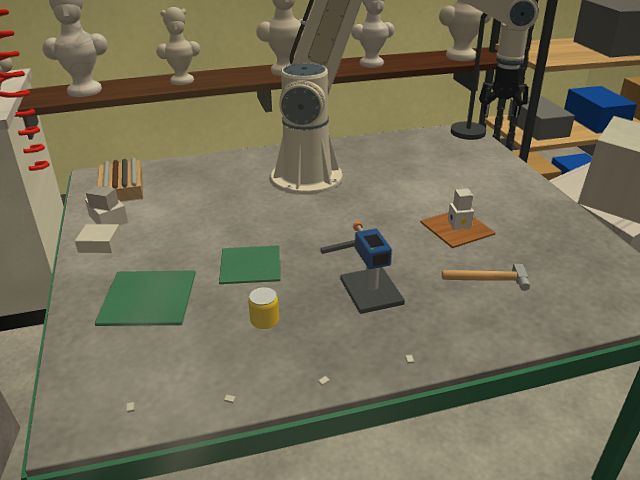

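The top view shows the following:
- **Plinth:** at (122,316) on the brown board (137,315). Possible look-alikes are the pale blocks at (580,390) and (580,450). I choose the one on the brown board.
- **Green board:** the smaller board at (397,301) is the target, not the larger one at (506,268).
- **Tester:** its foot is at (276,256).
- **Other things:** chisel (277,311), hammer (155,207), tin (396,203).

The scene view agrees: plinth (460,212), small green board (250,265), foot (358,226).

```bash
cat > h.py <<'E'
import numpy as np,cv2
from scipy.spatial.transform import Rotation as R
def rays(c,px):
    u=cv2.undistortPoints(np.array(px,float).reshape(-1,1,2),np.array(c["intrinsics"]),np.array(c["dist"])).reshape(-1,2)
    V=np.array(c["view"]);d=np.c_[u,np.ones(len(u))]@V[:3,:3]
    return -V[:3,:3].T@V[:3,3],d/np.linalg.norm(d,axis=1)[:,None]
def plane(c,px,z):
    o,d=rays(c,px);return o+d*((z-o[2])/d[:,2])[:,None]
def tri(cs,pxs):
    A=np.zeros((3,3));b=np.zeros(3)
    for c,p in zip(cs,pxs):
        o,d=rays(c,[p]);M=np.eye(3)-np.outer(d[0],d[0]);A+=M;b+=M@o
    return np.linalg.solve(A,b)
def project(c,P):
    V=np.array(c["view"]);return cv2.projectPoints(np.array(P,float).reshape(-1,1,3),cv2.Rodrigues(V[:3,:3])[0],V[:3,3],np.array(c["intrinsics"]),np.array(c["dist"]))[0].reshape(-1,2)
def mask(c,lo,hi):
    return cv2.inRange(cv2.cvtColor(c["frame"],cv2.COLOR_RGB2HSV),lo,hi)
def blobs(m,amin=8):
    cs=cv2.findContours(m,cv2.RETR_EXTERNAL,cv2.CHAIN_APPROX_NONE)[0]
    return sorted([c for c in cs if cv2.contourArea(c)>=amin],key=cv2.contourArea,reverse=True)
def cen(k):
    m=cv2.moments(k);return np.array([m["m10"],m["m01"]])/m["m00"]
def down(yaw): # tool z down, tool y along direction yaw+90deg
    return (R.from_euler('z',yaw)*R.from_euler('x',np.pi)).as_quat()
E
python3 - <<'E'
from h import *;import pickle
d=pickle.load(open("c0.pkl","rb"));t,s=d["top"],d["scene"]
for n,lo,hi,z in(("green",(60,80,40),(95,255,200),.008),("orange",(3,170,120),(14,255,255),.13),("brown",(5,90,60),(18,200,255),.008),("blue",(105,150,40),(125,255,255),.155)):
    for nm,c in(("top",t),("scene",s)):
        for k in blobs(mask(c,lo,hi),12)[:4]:
            r=cv2.minAreaRect(k);P=plane(c,[r[0]],z)[0]
            B=plane(c,cv2.boxPoints(r),z);print(n,nm,cv2.contourArea(k),np.round(cen(k),1),P.round(3),np.round([np.linalg.norm(B[1]-B[0]),np.linalg.norm(B[2]-B[1])],3),"yaw",round(np.degrees(np.arctan2(*(B[1]-B[0])[1::-1])),1))
a=cv2.resize(t["frame"][270:360,80:200],None,fx=3,fy=3);b=cv2.resize(s["frame"][170:260,400:520],None,fx=3,fy=3)
w=cv2.resize(d["wrist"]["frame"],(400,300))
im=np.zeros((580,760,3),np.uint8);im[:270,:360]=a;im[:270,370:730]=b;im[275:575,:400]=w
im[275:575,405:755]=cv2.resize(t["frame"][180:270,230:335],(350,300))
cv2.imwrite("pics/crop1.png",im[:,:,::-1])
E
```

```text
green top 6760.5 [506.8 268.6] [ 0.534 -0.552  0.008] [0.209 0.219] yaw -16.2
green top 4041.0 [396.1 301.1] [ 0.464 -0.276  0.008] [0.155 0.159] yaw -11.7
green top 12.0 [281.  189.8] [ 0.749 -0.005  0.008] [0.01 0.01] yaw -91.8
green scene 5371.5 [488.9 385.3] [ 1.051 -0.027  0.008] [1.003 0.075] yaw 90.1
green scene 3938.0 [147.  296.2] [ 0.548 -0.56   0.008] [0.27  0.218] yaw 76.8
green scene 1872.0 [249.7 263.8] [ 0.479 -0.283  0.008] [0.17  0.164] yaw 78.9
green scene 1802.0 [621.2 436.9] [1.232 0.332 0.008] [0.333 0.049] yaw 127.0
orange top 12.5 [276.4 257. ] [ 0.555 -0.003  0.13 ] [0.015 0.004] yaw -91.6
orange scene 921.5 [456.1 230.2] [0.635 0.242 0.13 ] [0.212 0.162] yaw 101.0
brown top 3209.5 [139.2 314.4] [0.448 0.349 0.008] [0.167 0.161] yaw -80.1
brown top 643.5 [162.6 214. ] [0.696 0.293 0.008] [0.025 0.2  ] yaw -12.5
brown top 43.5 [276.1 256.9] [0.579 0.009 0.008] [0.025 0.014] yaw -83.3
brown scene 4010.5 [152.6  86.1] [-1.102 -0.499  0.008] [1.325 0.381] yaw 87.7
brown scene 1706.5 [399.8  63.2] [-1.121  0.822  0.008] [0.843 0.358] yaw 91.0
brown scene 1698.0 [580.5  56.8] [-1.043  1.946  0.008] [0.733 0.763] yaw 90.9
brown scene 1364.0 [558.3 148.2] [0.02  1.001 0.008] [0.67  0.394] yaw 126.7
blue scene 2017.0 [597.4 106.5] [0.061 1.105 0.155] [0.522 0.385] yaw 136.6
blue scene 417.0 [570.7 161.5] [0.434 0.723 0.155] [0.147 0.124] yaw 91.3
blue scene 406.0 [373.7 240.7] [ 0.683 -0.003  0.155] [0.066 0.148] yaw 126.8
```

View pics/crop1.png

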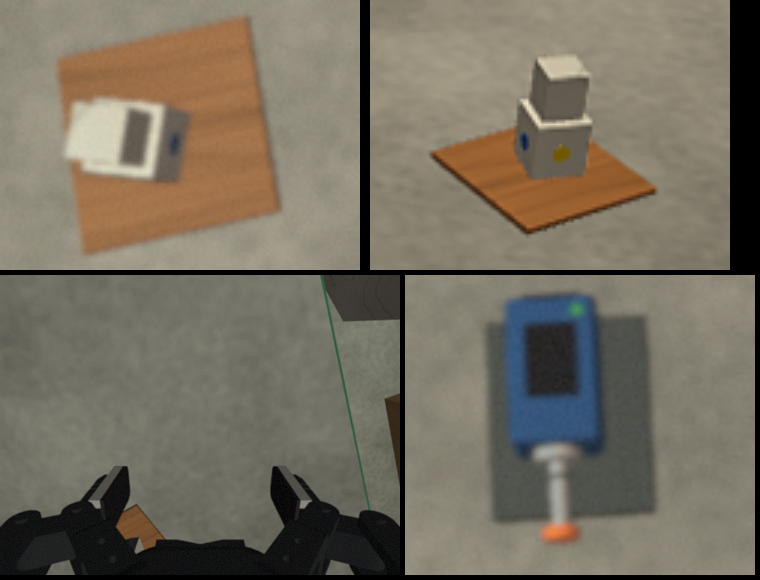

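The crop confirms the choice. The plinth stands on the brown board with its yellow dot facing away from the robot (+x) and its blue dot towards -y. The neck top is at about (112,313) in the top view. The wrist view shows only a corner of the brown board. Next I take close wrist looks at the plinth and the tester.

Run:
```python
from h import *;import pickle
from workcell import *
d=pickle.load(open("c0.pkl","rb"))
p=plane(d["top"],[(111.7,313.3)],.118)[0];print("plinth approx",p)
bot.reach([p[0],p[1],.27],down(np.pi/2))
o=get_obs();print(o["time_s"],np.round(o["joint_pos"],2))
a=vision.read_camera("wrist");a2=vision.read_camera("top")
bot.reach([.53,-.003,.36],down(np.pi))
o=get_obs();print(o["time_s"],np.round(o["joint_pos"],2))
b=vision.read_camera("wrist")
pickle.dump((a,b),open("c1.pkl","wb"))
im=np.hstack([cv2.resize(x["frame"],(400,300)) for x in(a,b)])
im=np.vstack([im,np.hstack([cv2.resize(x["frame"][90:390,120:520],(400,300)) for x in(a,b)])])
cv2.imwrite("pics/w1.png",im[:,:,::-1])
```

```text
plinth approx [0.44290276 0.35890315 0.118     ]
1.3667 [0.68 0.23 1.7  0.   1.21 0.68]
3.4167 [-0.01  0.1   1.66  0.    1.38 -1.58]
```

View pics/w1.png

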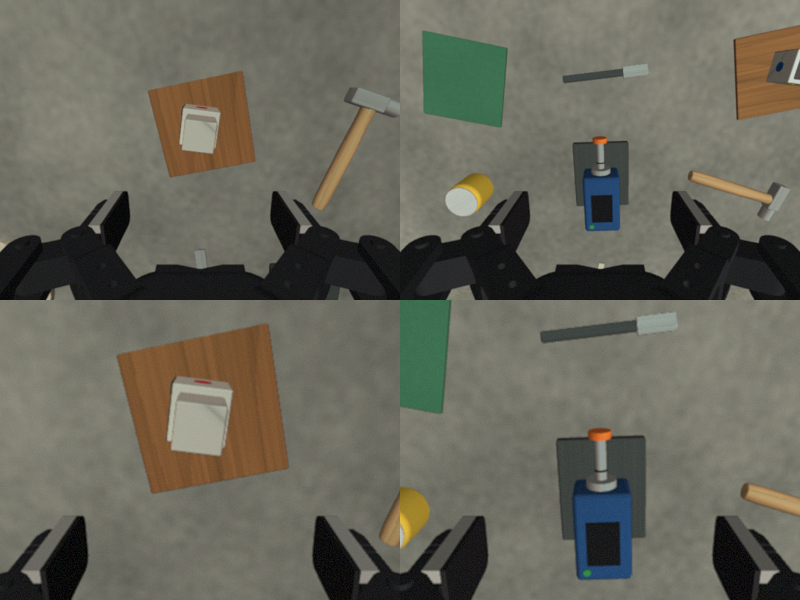

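The wrist views show the plinth at about (320,210) on the board, with the red dot on the side facing the top of the image, so +y. The tester foot is at about (320,225) in the second view, and the tester is nearly aligned with x. Now I measure both.

Run:
```python
from h import *;import pickle
a,b=pickle.load(open("c1.pkl","rb"))
g=cv2.cvtColor(a["frame"],cv2.COLOR_RGB2HSV)
m=cv2.inRange(g,(0,0,195),(179,60,255));
for r in (185,190,195,200,205,210,220,230,240): print(r,g[r,286:356:3,2])
# tester
def yl(k,z):
    r=cv2.minAreaRect(k);B=plane(b,cv2.boxPoints(r),z);e=[B[1]-B[0],B[2]-B[1]]
    return plane(b,[r[0]],z)[0].round(4),[(round(np.linalg.norm(v),4),round(np.degrees(np.arctan2(v[1],v[0])),1)) for v in e]
k=blobs(mask(b,(3,150,100),(16,255,255)),20);k=[x for x in k if abs(cen(x)[0]-320)<30 and cen(x)[1]<260]
print("foot",[(cen(x),cv2.boundingRect(x),yl(x,.13)) for x in k])
x=k[0].reshape(-1,2)
for c in((x[:,0].min(),cen(k[0])[1]),(x[:,0].max(),cen(k[0])[1])): print(plane(b,[c],.13))
k=blobs(mask(b,(100,120,40),(125,255,255)),100);k=[x for x in k if abs(cen(x)[0]-320)<40];print("housing",[yl(x,.155) for x in k[:1]])
# stem/axis: plate left/right edges
hs=cv2.cvtColor(b["frame"],cv2.COLOR_RGB2HSV)
L=[];Rr=[]
for r in range(235,325,4):
    v=cv2.GaussianBlur(hs[r:r+1,:,2].astype(float),(5,1),0)[0];d=np.diff(v)
    L.append((260+np.argmin(d[260:290])+.5,r));Rr.append((350+np.argmax(d[350:380])+.5,r))
for E_ in(L,Rr):
    P=plane(b,E_,.016);f=np.polyfit(P[:,0],P[:,1],1);print("plate edge dy/dx deg",np.degrees(np.arctan(f[0])),"y@.6",np.polyval(f,.6),np.std(np.polyval(f,P[:,0])-P[:,1]))
A=cv2.resize(a["frame"][160:260,280:360],(480,600),interpolation=cv2.INTER_CUBIC)
B=cv2.resize(b["frame"][210:290,300:340],(300,600),interpolation=cv2.INTER_CUBIC)
cv2.imwrite("pics/z1.png",np.hstack([A,B])[:,:,::-1])
```

```text
185 [130 121 168 178 150 130 131 133 132 133 133 130 136 145 154 161 167 171
 177 173 177 176 125 120]
190 [123 113 177 178 140 136 131 133 131 132 133 131 131 133 134 131 131 132
 133 129 172 173 117 118]
195 [123 101 180 156 169 170 171 170 171 170 170 171 162 156 146 146 144 138
 133 127 130 164 123 125]
200 [123 107 182 159 173 171 168 168 170 170 170 165 164 163 160 151 150 157
 160 167 148 147 118 123]
205 [129 139 183 156 168 169 170 167 169 171 167 168 169 169 165 163 157 145
 151 164 131 123 119 125]
210 [126 156 178 166 168 168 167 170 167 171 168 169 166 167 169 167 164 162
 154 147 139 115 116 122]
220 [115 180 156 167 169 167 169 169 169 168 168 169 172 171 169 169 167 167
 166 151 157 118 118 120]
230 [113 170 158 170 172 168 168 168 170 168 169 167 168 168 169 169 170 168
 168 147 124 129 116 119]
240 [125 129 132 136 148 160 160 169 173 169 173 173 170 169 170 170 169 168
 158 120 126 131 124 121]
foot [(array([319.51834504, 224.27478532]), (309, 219, 23, 12), (array([ 0.5553, -0.0015,  0.13  ]), [(np.float64(0.0223), np.float64(90.0)), (np.float64(0.0116), np.float64(0.5))]))]
[[ 0.55506429 -0.0127381   0.13      ]]
[[0.55507144 0.00964937 0.13      ]]
housing [(array([0.6486, 0.0009, 0.155 ]), [(np.float64(0.0571), np.float64(91.5)), (np.float64(0.113), np.float64(2.6))])]
plate edge dy/dx deg 1.8413710824995493 y@.6 -0.06110392119905946 0.00041822527187545334
plate edge dy/dx deg 1.6428816183922277 y@.6 0.05944569989454977 0.00042572070882048276
```

View pics/z1.png

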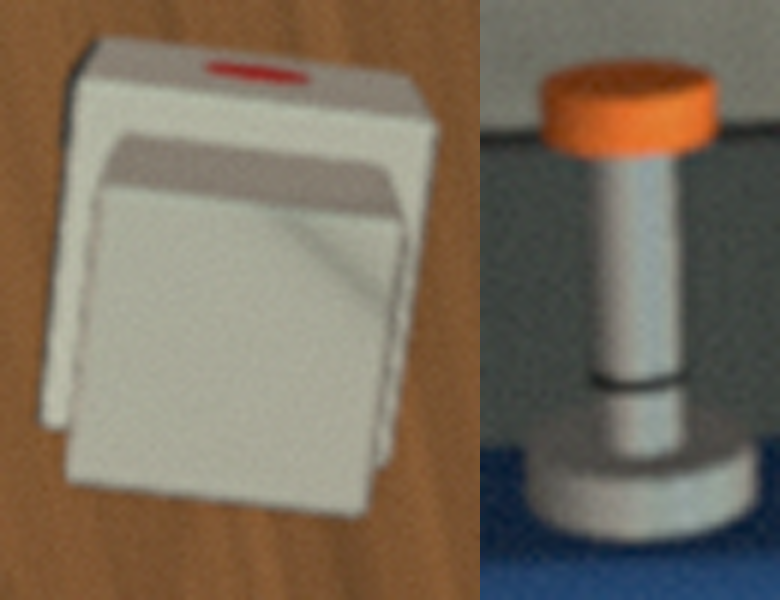

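The neck-top corners are clear in the zoom at (103,185), (402,218), (368,515) and (67,483). The foot's front ellipse is centred at about (630,86), and the black ring stands clear of the collar. I convert these to positions, then grasp.

Run:
```python
from h import *;import pickle
a,b=pickle.load(open("c1.pkl","rb"))
z=lambda L:np.array(L)/6-.5+.5/6+[280,160]
N=plane(a,z([(103,185),(402,218),(368,515),(67,483)]),.118);print(N.round(4),N.mean(0).round(4))
e=lambda P,i,j:(round(np.linalg.norm(P[j]-P[i]),4),round(np.degrees(np.arctan2(*(P[j]-P[i])[1::-1])),1))
print([e(N,*q) for q in((0,1),(3,2),(3,0),(2,1))])
Bs=plane(a,z([(75,85),(437,125),(385,468),(40,428)]),.068);print("base",Bs.mean(0).round(4),[e(Bs,*q) for q in((0,1),(3,2),(3,0),(2,1))])
print("red",plane(a,z([(258,72)]),.036))
y=lambda L:(np.array(L)-[480,0])/7.5-.5+.5/7.5+[300,210]
print("face",plane(b,y([(630,86)]),.13),plane(b,y([(628,60)]),.142),"plate front",plane(b,y([(500,139),(760,132)]),.016))
```

```text
[[0.424  0.3829 0.118 ]
 [0.4634 0.3786 0.118 ]
 [0.4596 0.3375 0.118 ]
 [0.4184 0.342  0.118 ]] [0.4413 0.3603 0.118 ]
[(np.float64(0.0396), np.float64(-6.3)), (np.float64(0.0414), np.float64(-6.3)), (np.float64(0.0413), np.float64(82.3)), (np.float64(0.0413), np.float64(84.8))]
base [0.4411 0.3597 0.068 ] [(np.float64(0.0552), np.float64(-6.2)), (np.float64(0.055), np.float64(-6.8)), (np.float64(0.0542), np.float64(83.0)), (np.float64(0.0548), np.float64(82.8))]
red [[0.44491781 0.38789129 0.036     ]]
face [[ 0.55167002 -0.0019842   0.13      ]] [[ 0.54514834 -0.00224146  0.142     ]] plate front [[ 0.59001997 -0.02501591  0.016     ]
 [ 0.58875299  0.02097126  0.016     ]]
```

Run:
```python
from h import *;import pickle
from workcell import *
p=np.array([.4412,.360]);q=down(np.radians(83.5))
bot.reach([*p,.19],q)
bot.servo_line([*p,.093],velocity=.12)
o=get_obs();print(o["time_s"],o["position"],o["wrist_force"].round(2) if hasattr(o["wrist_force"],'round') else o["wrist_force"])
hand.move_gripper(.036,strength=100)
o=get_obs();print(o["time_s"],o["gripper_width"],o["grip_force"],np.round(o["wrist_force"],2))
bot.servo_line([*p,.24],velocity=.12)
o=get_obs();print(o["time_s"],o["gripper_width"],np.round(o["wrist_force"],2),np.round(o["ft_torque"],3),np.round(o["position"],4))
d=[vision.read_camera(n) for n in("scene","wrist")]
pickle.dump(d,open("c2.pkl","wb"))
A=cv2.resize(d[0]["frame"][120:260,400:540],(400,400),interpolation=cv2.INTER_CUBIC);B=cv2.resize(d[1]["frame"],(400,300))
im=np.zeros((400,800,3),np.uint8);im[:,:400]=A;im[:300,400:]=B;cv2.imwrite("pics/g.png",im[:,:,::-1])
```

```text
6.4667 [0.44165538 0.36033234 0.09362825] [ 0.56 -0.23  0.64]
6.9583 0.039577673906596104 102.63288974761963 [ 0.05 -1.26  5.41]
8.3333 0.03971924892114811 [-0.28 -0.68 -6.67] [0.001 0.002 0.001] [0.4408 0.3596 0.2391]
```

View pics/g.png

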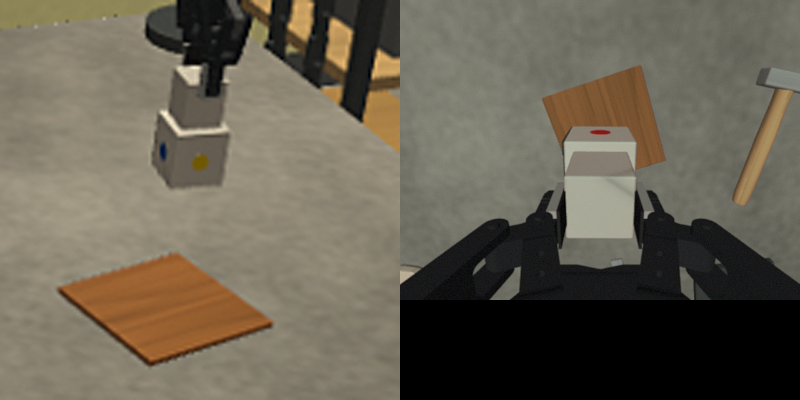

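The grip is straight, and the yellow dot faces the scene camera with blue to its left. The wrist view shows the red dot at about (320,211). Now I move to a standoff for red and check its offset.

```bash
cat >> h.py <<'E'
T=np.radians(1.8);U=np.array([np.cos(T),np.sin(T)]);F=np.array([.5508,-.0019]);ZT=.1876
E
python3 - <<'E'
from h import *;import pickle
from workcell import *
q=down(T)
bot.reach([*(F-U*(.028+.045)),.215],q)
bot.servo_line([*(F-U*(.028+.045)),ZT],velocity=.1);bot.dwell(.3)
o=get_obs();P=np.array(o["position"]);print(o["time_s"],P.round(4),R.from_quat(o["orientation"]).as_euler("zyx",degrees=True).round(2),np.round(o["wrist_force"],2),np.round(o["joint_pos"],2))
w=vision.read_camera("wrist");s=vision.read_camera("top")
hs=cv2.cvtColor(w["frame"],cv2.COLOR_RGB2HSV)
m=cv2.inRange(hs,(0,110,60),(3,255,255))|cv2.inRange(hs,(168,110,60),(179,255,255))
for k in blobs(m,6)[:3]: print("red",cen(k),plane(w,[cen(k)],P[2]-.0576),cv2.boundingRect(k))
print("exp",project(w,[[*(P[:2]+U*.028),P[2]-.0576]]))
for k in blobs(cv2.inRange(hs,(4,150,100),(16,255,255)),10)[:3]: print("or",cen(k),cv2.boundingRect(k),plane(w,[cen(k)],.13))
A=cv2.resize(w["frame"][90:390,120:520],(400,300));B=cv2.resize(s["frame"][190:310,200:360],(400,300),interpolation=cv2.INTER_CUBIC)
cv2.imwrite("pics/r.png",np.hstack([A,B])[:,:,::-1])
E
```

```text
10.5333 [ 0.4782 -0.0042  0.1881] [-1.81e+00  5.00e-02  1.80e+02] [-0.14 -0.34 -6.01] [-0.01  0.17  1.98  0.    1.    1.53]
red [319.64912281 211.55653021] [[ 0.50485117 -0.00248403  0.13049977]] (304, 208, 33, 8)
exp [[321.17678544 209.23159016]]
or [ 15.21387371 278.59304797] (0, 233, 39, 71) [[0.4593386  0.17341528 0.13      ]]
or [321.91685678 117.46235741] (300, 109, 45, 17) [[ 0.55428072 -0.00211507  0.13      ]]
```

View pics/r.png

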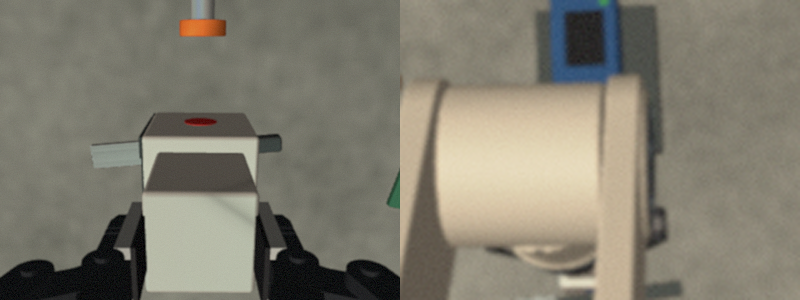

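The red dot sits within about 1 mm of the foot's axis, both measured in the same wrist image. Now I press slowly and watch the wrist force for contact.

```bash
cat >> h.py <<'E'
def press(lat=0.,z=ZT-.0004,depth=.011):
    from workcell import bot,get_obs
    V=np.array([-U[1],U[0]])
    tgt=lambda s:[*(F+U*(s-.028)+V*lat),z]     # s: commanded face position past nominal relaxed foot
    fx=lambda o:-float(np.dot(np.array(o["wrist_force"])[:2],U))
    ax=lambda o:float(np.dot(np.array(o["position"])[:2]-F,U))+.028
    bot.servo_line(tgt(-.008),velocity=.06);bot.dwell(.2)
    f0=np.mean([(bot.dwell(.03),fx(get_obs()))[1] for _ in range(4)])
    s=-.008;log=[];n=0
    while s<.010:
        s+=.001;bot.servo_line(tgt(s),velocity=.02);bot.dwell(.06);o=get_obs()
        log.append((ax(o),fx(o)-f0))
        if log[-1][1]>1.2: break
    else: print("no contact",log);return None
    c=log[-1][0]                         # first touch within the last mm
    print("contact",round(c,4),np.round(log[-4:],4).tolist())
    bot.servo_line(tgt(s+depth-.0005),velocity=.03);bot.dwell(.3)
    o=get_obs();print("pressed",round(ax(o)-c,4),"F",round(np.mean([(bot.dwell(.03),fx(get_obs())-f0)[1] for _ in range(5)]),2))
    return c
def hold_back(lat=0.,z=ZT-.0004,t=1.2):
    from workcell import bot,get_obs
    V=np.array([-U[1],U[0]]);bot.dwell(t)
    bot.servo_line([*(F+U*(-.045-.028)+V*lat),z],velocity=.08);print("t",get_obs()["time_s"])
E
python3 - <<'E'
from h import *;import pickle
from workcell import *
c=press(-.0007)
w=vision.read_camera("wrist");o=get_obs();print(o["time_s"],o["position"],np.round(o["wrist_force"],2))
pickle.dump(w,open("c3.pkl","wb"))
A=cv2.resize(w["frame"][90:290,240:400],(480,600),interpolation=cv2.INTER_CUBIC);cv2.imwrite("pics/p1.png",A[:,:,::-1])
E
```

```text
contact 0.0007 [[-0.002, 0.0025], [-0.001, -0.7682], [-0.0, -0.0367], [0.0007, 1.8666]]
pressed 0.0106 F 3.91
15.525 [ 0.53413152 -0.00310019  0.18712595] [-4.15  0.19 -5.43]
```

View pics/p1.png

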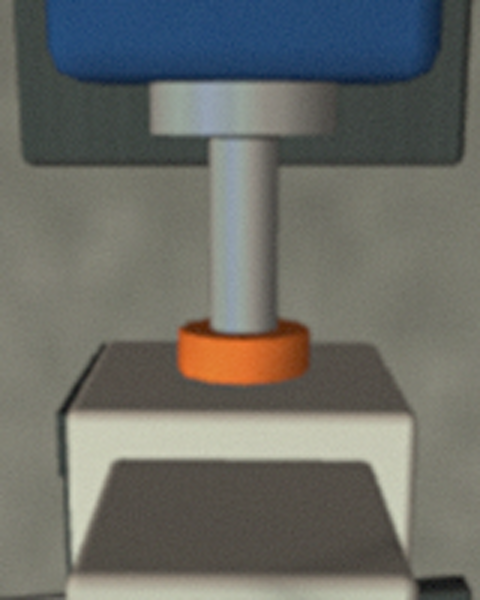

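The red press matches half travel: about 10.6–11 mm at 3.9 N. The foot (x≈243 in the crop) is centred on the face (105–375). I hold, then do yellow.

Run:
```python
from h import *
from workcell import *
hold_back(-.0007)
bot.reach([*(F-U*.073),ZT-.0004],down(T+np.pi/2));bot.dwell(.2)
o=get_obs();P=np.array(o["position"])
print("yellow",o["time_s"],P.round(4),np.round(o["joint_pos"],2),o["gripper_width"])
w=vision.read_camera("wrist");cv2.imwrite("pics/y.png",w["frame"][:,:,::-1])
hs=cv2.cvtColor(w["frame"],cv2.COLOR_RGB2HSV)
m=cv2.inRange(hs,(0,110,60),(3,255,255))|cv2.inRange(hs,(168,110,60),(179,255,255))
for k in blobs(m,6)[:2]: print("red",cen(k),plane(w,[cen(k)],P[2]-.0576))
c=press(0);hold_back(0)
```

```text
t 17.5833
yellow 19.1833 [ 0.4779 -0.0042  0.1872] [-0.01  0.17  1.98  0.    1.   -0.04] 0.03946990625448216
red [319.9495614  211.19298246] [[0.47687665 0.02356754 0.12958439]]
contact -0.003 [[-0.006, -0.6524], [-0.005, 0.4431], [-0.004, -0.1966], [-0.003, 1.3103]]
pressed 0.0101 F 3.81
t 24.85
```

The yellow contact reading at -3 mm is doubtful because of force noise. I press yellow again with the foot measured in the wrist picture, relaxed and then pressed.

```bash
cat >> h.py <<'E'
def foot(w):
    k=[x for x in blobs(mask(w,(4,150,100),(16,255,255)),10)]
    return [(cen(x).round(1).tolist(),cv2.boundingRect(x),(plane(w,[cen(x)],.13)[0,:2]-F).round(4).tolist()) for x in k if np.linalg.norm(plane(w,[cen(x)],.13)[0,:2]-F)<.03]
def favg(n=10):
    from workcell import bot,get_obs
    return np.mean([(bot.dwell(.02),-float(np.dot(np.array(get_obs()["wrist_force"])[:2],U)))[1] for _ in range(n)])
E
python3 - <<'E'
from h import *
from workcell import *
z=ZT-.0004
G=lambda s:[*(F+U*(s-.028)),z]
bot.servo_line(G(-.010),velocity=.08);bot.dwell(.2);f0=favg()
a=vision.read_camera("wrist");print("relaxed",foot(a))
for s in(-.0025,-.001,.0005,.0075):
    bot.servo_line(G(s),velocity=.03);bot.dwell(.1);w=vision.read_camera("wrist");print(s,"F",round(favg()-f0,2),foot(w))
print(get_obs()["time_s"])
im=np.hstack([cv2.resize(x["frame"][120:320,330:530],(400,400),interpolation=cv2.INTER_CUBIC) for x in(a,w)]);cv2.imwrite("pics/y2.png",im[:,:,::-1])
E
```

```text
relaxed [([393.8, 260.4], (384, 241, 21, 40), [0.0039, -0.0008])]
-0.0025 F -0.09 [([383.4, 261.5], (377, 241, 14, 41), [0.0055, -0.0013])]
-0.001 F 0.33 [([381.9, 261.8], (377, 241, 11, 41), [0.0063, -0.0015])]
0.0005 F 2.42 [([381.3, 261.8], (377, 241, 10, 41), [0.0071, -0.0014])]
0.0075 F 3.46 [([381.3, 261.8], (377, 241, 10, 41), [0.0142, -0.0012])]
28.4083
```

View pics/y2.png

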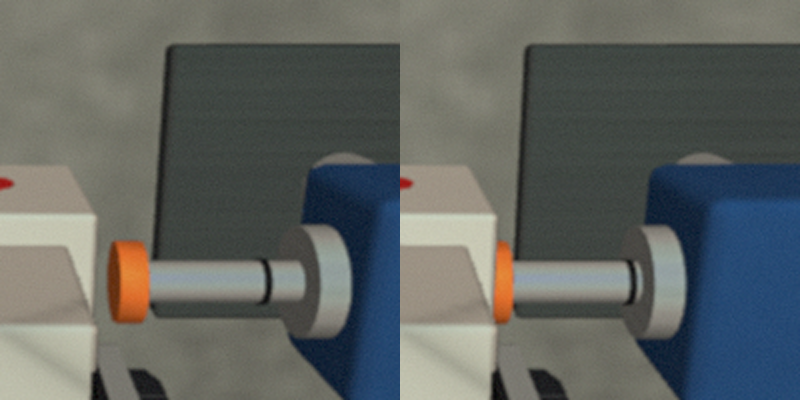

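The picture shows the black ring still about 3–4 mm short of the collar, so the first yellow contact was a false trigger and real contact is at s≈0. I push on to half travel, hold, then do blue with averaged contact detection and a camera check.

Run:
```python
from h import *
from workcell import *
z=ZT-.0004;V=np.array([-U[1],U[0]])
G=lambda s,l=0:[*(F+U*(s-.028)+V*l),z]
bot.servo_line(G(.0108),velocity=.03);bot.dwell(.2);y=vision.read_camera("wrist");f=favg();print("yellow",foot(y),f)
bot.dwell(1.1);bot.servo_line(G(-.045),velocity=.1)
l=.0007
bot.reach(G(-.045,l),down(T+np.pi));bot.servo_line(G(-.008,l),velocity=.1);bot.dwell(.2)
f0=favg();a=vision.read_camera("wrist");s=-.004
while s<.008:
    s+=.001;bot.servo_line(G(s,l),velocity=.02);bot.dwell(.05);f=favg(5)-f0;print(round(s,4),round(f,2))
    if f>1.4: break
o=get_obs();print("contact",s,o["time_s"],np.round(o["position"],4))
im=np.hstack([cv2.resize(x["frame"],(400,300))  for x in(a,vision.read_camera("wrist"))])
im=np.vstack([im,np.hstack([cv2.resize(y["frame"][145:295,330:530],(400,300),interpolation=cv2.INTER_CUBIC),cv2.resize(a["frame"][180:330,220:420],(400,300),interpolation=cv2.INTER_CUBIC)])])
cv2.imwrite("pics/b.png",im[:,:,::-1])
```

```text
yellow [([381.3, 261.6], (377, 241, 9, 41), [0.0175, -0.001])] 4.425188987279617
-0.003 -0.25
-0.002 -0.04
-0.001 1.42
contact -0.001 34.525 [ 0.5216 -0.0021  0.1872]
```

View pics/b.png

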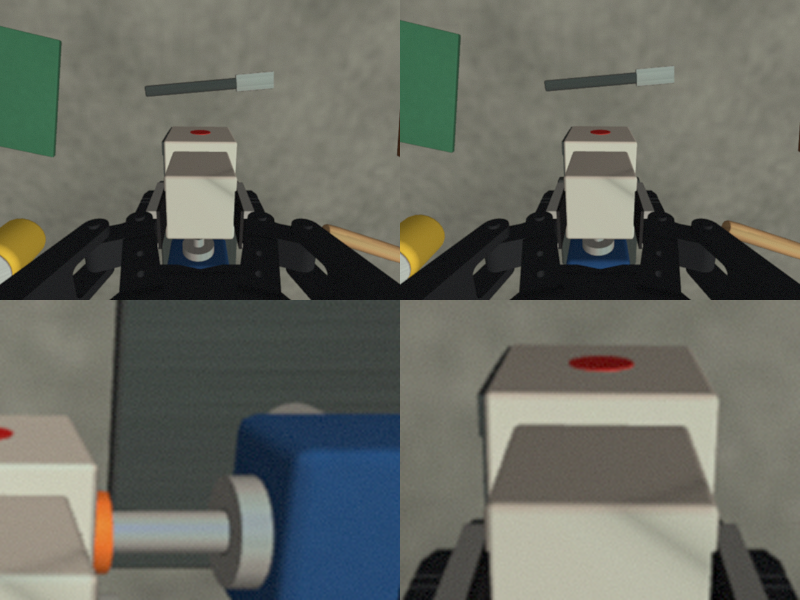

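Yellow was right: the ring reached the collar. Blue touches at s≈-1.2 mm, which agrees with red by symmetry. I press blue to half travel, hold, and then look at the green board from the wrist.

Run:
```python
from h import *;import pickle
from workcell import *
z=ZT-.0004;V=np.array([-U[1],U[0]]);l=.0007
G=lambda s:[*(F+U*(s-.028)+V*l),z]
bot.servo_line(G(.0098),velocity=.03);bot.dwell(.2);print("F",favg()+.35,np.round(get_obs()["position"],4));bot.dwell(1.1)
bot.servo_line(G(-.045),velocity=.1)
bot.reach([.46,-.278,.30],down(np.radians(100)))
o=get_obs();print(o["time_s"],np.round(o["joint_pos"],2))
w=vision.read_camera("wrist");t=vision.read_camera("top");pickle.dump((w,t),open("c5.pkl","wb"))
for c in(w,):
    for k in blobs(mask(c,(60,80,40),(95,255,200)),200)[:2]:
        q=cv2.approxPolyDP(cv2.convexHull(k),8,True).reshape(-1,2);print(q.tolist(),plane(c,q,.008)[:,:2].round(4).tolist())
d=pickle.load(open("c0.pkl","rb"))["top"]
for k in blobs(mask(d,(60,80,40),(95,255,200)),200)[:2]:
    q=cv2.approxPolyDP(cv2.convexHull(k),5,True).reshape(-1,2);P=plane(d,q,.008);print("top",P[:,:2].round(3).tolist(),P.mean(0).round(4))
cv2.imwrite("pics/gb.png",w["frame"][:,:,::-1])
```

```text
F 4.5142557251349835 [ 0.5323 -0.0018  0.1871]
38.3917 [-0.55  0.15  1.73  0.    1.26 -0.72]
[[283, 96], [415, 150], [380, 229], [239, 227]] [[0.4031, -0.1833], [0.5568, -0.2136], [0.5383, -0.3098], [0.3734, -0.3367]]
[[387, 399], [383, 423], [324, 430], [257, 423], [253, 408], [264, 379], [376, 370]] [[0.6006, -0.5431], [0.604, -0.5831], [0.5251, -0.6093], [0.4309, -0.6139], [0.4222, -0.5898], [0.4308, -0.5407], [0.5758, -0.5007]]
top [[0.661, -0.479], [0.607, -0.675], [0.414, -0.624], [0.467, -0.427]] [ 0.5371 -0.5512  0.008 ]
top [[0.553, -0.215], [0.524, -0.363], [0.378, -0.336], [0.406, -0.187]] [ 0.4651 -0.2755  0.008 ]
```

View pics/gb.png

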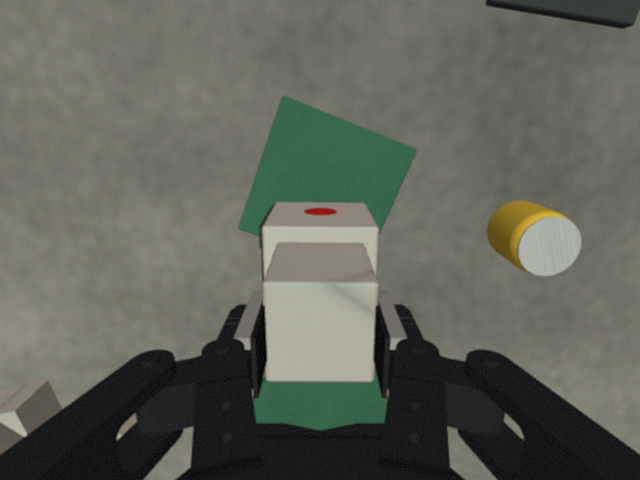

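The wrist and top views agree on the small green board's centre at (0.465,-0.2755), and the plinth is held straight. I place it with a slow descent and force check.

Run:
```python
from h import *
from workcell import *
q=down(np.radians(79));c=[.465,-.2755]
bot.reach([*c,.13],q);bot.servo_line([*c,.098],velocity=.08);bot.dwell(.2)
fz=lambda:np.mean([(bot.dwell(.02),get_obs()["wrist_force"][2])[1] for _ in range(5)])
f0=fz();z=.0965
while z>.089:
    bot.servo_line([*c,z],velocity=.02);f=fz()-f0;print(round(z,4),round(f,2))
    if f>3: break
    z-=.0007
hand.move_gripper(.06);bot.dwell(.2);hand.move_gripper(.085)
bot.servo_line([*c,.27],velocity=.15);bot.dwell(.3)
o=get_obs();print(o["time_s"],o["gripper_width"])
w=vision.read_camera("wrist");s=vision.read_camera("scene")
im=np.hstack([cv2.resize(w["frame"],(400,300)),cv2.resize(s["frame"],(400,300))]);
im=np.vstack([im,np.hstack([cv2.resize(w["frame"][100:325,170:470],(400,300)),cv2.resize(s["frame"][190:325,180:360],(400,300))])])
cv2.imwrite("pics/end.png",im[:,:,::-1])
```

```text
0.0965 0.22
0.0958 0.05
0.0951 0.28
0.0944 0.36
0.0937 7.23
44.2417 0.0851366335148463
```

View pics/end.png

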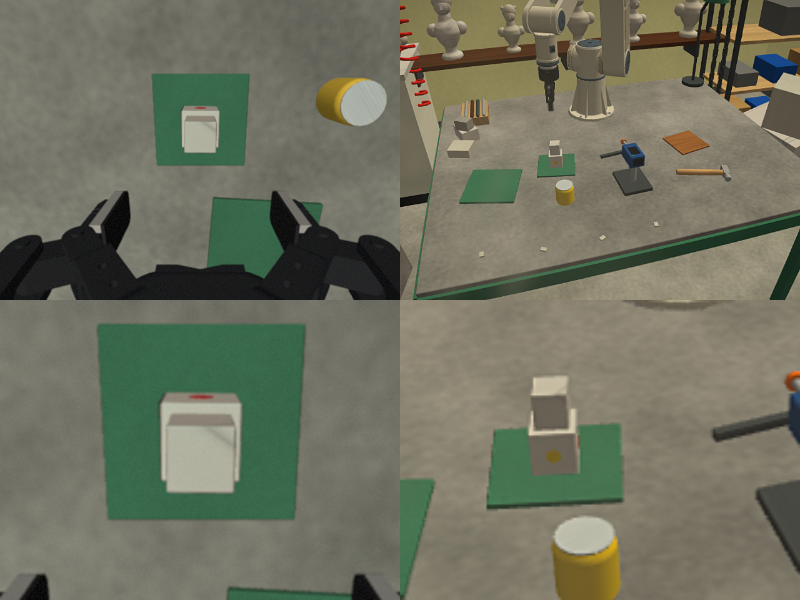

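The plinth stands upright in the middle of the small green board, and the gripper is clear. The hammer, tin and chisel have not moved.

```bash
python3 -c "
from workcell import *
print(hand_in())"
```

```text
the job is handed in; nothing more can be done
None
```

I tested the plinth's faces red, yellow, blue, each held about a second near half travel, set it upright in the middle of the small green board and handed in; yellow took three pushes, because a false contact reading left the first about 3–4 mm short and the recheck paused there too, before the third reached half travel.

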